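# Level the table cooker with its cam foot

## Task

Draw the yellow spirit level up out of its slotted rack, stand it upright on the hob along the cooker's long side and let go, so its bubble shows that the cooker is out of level. Then turn the cooker's orange levelling foot until the bubble rests between the two lines, and finally press down on the top of the level with the fingers, lightly and steadily (about 10 N), and finish while still pressing, with the bubble between the lines. Leave the other kitchen things where they are.

Things in the scene. Friction and masses are not known exactly. Their poses are not given: they have to be found in the camera images.
- level: slim yellow spirit level, black ends, loose, 250 g (+-20 %): a bar 200 mm long (its x), 20 thick (y), 60 high (z, up); origin at the centre of its underside. Starts standing on its narrow underside in one of the rack's slots; must stay upright. Its middle 64 mm is only 44 mm high (vial in the notch above); the end parts, 32 to 100 mm either side of the middle, have flat tops at 60 mm
- vial (a point): middle of the green tubular vial (13 mm across, 64 mm long, along the level's x) in the notch of the level, 52 mm above the level's underside; axes as the level's
- bubble (a joint): place of the whitish bubble along the vial, in m, towards the level's +x end; 0 is the centre. The bubble is 16 mm long, the two black lines are 22 mm apart, so it lies between them within 0.003 either way. It moves to the higher end by 350 mm per rad of slope (6 mm per degree), stops at 0.019, and takes about 1.5 s to settle
- cooker: white two-plate table cooker, the part that tilts: 300 mm (x) by 400 (y), flat hob 85 mm above its origin, which is the centre of its footprint, 5 to 20 mm above the worktop. At the start the hob slopes down to its +y end by 0.022 to 0.045 rad; it tilts about a line along its x, at y -180, z +20 mm. Two dark hot plates, 140 mm across, 6 mm high, at x +60, y -95 and +95; the strip before them (x -150 to -20) is free
- hob_spot (a point): a good place for the level: on the hob surface, in the middle of the free front strip (x -85, y -50 mm from the cooker's origin), tilting with the cooker; axes as the cooker's, the long side along y
- foot_grip (a point): middle of the orange grip bar on the levelling foot, on its nearly upright turning axis, 130 mm above the worktop; turns with it. Bar 52 mm long (this point's x), 14 wide (y), 28 high (14 below to 14 above the point), on a black disc 48 mm across. The foot stands at the cooker's +y end (x -50, y +247 from the cooker's origin) and keeps its height; hob edge 45 mm away, 25 to 45 mm lower
- cam_foot (a joint): turn of the levelling foot in rad, 0 at the start, growing clockwise seen from above, range -0.35 to 2.3. Clockwise lifts the cooker's +y end by 0.032 rad of slope per rad of turn. It stays where it is left (about 0.15 N m to turn); level lies 0.6 to 1.5 rad clockwise from the start
- rack: fixed wooden rack, 140 mm (its x) by 130 mm (its y), origin at the centre of its underside; two slots along x at y -35 and +35 mm, each 23 mm wide and 22 mm deep, slot floor 8 mm and wall tops 30 mm above the worktop. The level stands in one, the chopping board in the other
- board: bystander: small brown chopping board 160 by 16 by 72 mm standing in the other slot; origin at the centre of its underside
- pot: bystander: white enamel pot with lid, 130 mm across, 127 mm high; origin at the centre of its underside
- saucepan: bystander: dark saucepan 144 mm across, 70 mm high, handle to its +y up to 198 mm; origin at the centre of its underside
- mug: bystander: blue mug 80 mm across, 90 mm high; origin at the centre of its underside
- jar: bystander: amber jar 68 mm across, 100 mm high; origin at the centre of its underside
- screwdriver: bystander: screwdriver lying on the worktop; origin under its middle
- bowl: bystander: white bowl 130 mm across, 55 mm high; origin at the centre of its underside
There are look-alikes about, which are no part of the job. Of the things that look like the level, the smaller one is meant.

How it is judged:
On the way, in this order (a step that is already met when the one before it is completed fails the run):
1. the level stands flush on the hob along the cooker's long side, let go, and its bubble shows the slope (over 4 mm off centre) (angle between the z axis of level and the z axis of cooker, either way round below 0.08 rad and angle between the x axis of level and the y axis of cooker, either way round below 0.2 rad and contact force between level and cooker above 1 N and contact force between the fingers and level below 0.1 N and not (value of joint bubble between -0.004 and 0.004 m)), for 0.3 s.
2. the foot has been turned clockwise and the bubble rests between the lines, the level still flush on the hob (angle between the z axis of level and the z axis of cooker, either way round below 0.08 rad and angle between the x axis of level and the y axis of cooker, either way round below 0.2 rad and contact force between level and cooker above 1 N and value of joint bubble between -0.003 and 0.003 m and value of joint cam_foot above 0.3 rad), for 0.3 s.
At the end, for the whole second after the job is handed in: level upright and on its underside on the hob (0.08 rad), along its long side (0.2 rad); bubble within 3 mm of centre, cooker level within 0.014 rad, all at rest; fingers still pressing: 5 to 30 N between level and hob, over 2 N from the fingers (angle between the z axis of level and the z axis of cooker, either way round below 0.08 rad and angle between the x axis of level and the y axis of cooker, either way round below 0.2 rad and value of joint bubble between -0.003 and 0.003 m and contact force between level and cooker between 5 and 30 N and contact force between the fingers and level above 2 N and angle between cooker's own z axis and vertical below 0.014 rad and angle between level's own z axis and vertical below 0.09 rad and linear speed of level below 0.02 m/s and velocity of joint cam_foot between -0.05 and 0.05 rad/s); the arm keeps its last pose, push and grip.
It fails at once if a bystander is moved by more than 40 mm (distance of any of board, pot, saucepan, mug, jar, screwdriver, bowl from where it was at the start of the episode above 0.04 m).
It fails at once if the level is tipped over (more than 0.6 rad) (angle between level's own z axis and vertical above 0.6 rad).
It also fails if it takes over 67 s, if anything falls off the work surface, if the arm or the gripper's body presses on something with over 40 N, if the wrist force passes 120 N, or if a joint passes its speed limit or range.

## Robot

A 6-joint arm with a two-finger parallel gripper is mounted at the origin on the work surface. World frame = base frame: x ahead of the robot, y to its left, z up, the work surface at z = 0. Lengths are in m, angles in rad, forces in N, time in s.
With the tool pointing down it reaches from about 0.3 to 0.875 m from the base axis. Payload 6.4 kg.
Tool frame: the origin (TCP) lies midway between the tips of the shut fingers; the grasp point (between the pads) lies 19 mm behind it; x points along the fingers, z is the direction in which the jaws open and shut, and the axes are right-handed (so a half turn about x gives the same grasp; the last joint's range is limited). The gripper opens to 88 mm and grips with 3 to 60 N. Pads are 18 mm wide; open, the fingers measure 123 mm over their backs; the gripper's body (75 mm by 187 mm) begins 45 mm behind the grasp point.
Start: joints at [-1.527, 0.181, 1.607, -0, 1.354, -0.206], TCP at [0.142, -0.557, 0.239] pointing down, gripper open.
Joint ranges: [-2.99, 2.99], [-0.89, 2.07], [0.3, 2.58], [-1.14, 4.28], [0, 2.63], [-3.12, 3.12]. Speed limits (rad/s): [2.57, 2.57, 3.01, 3.14, 3.14, 3.14].

## Interface

Orientations are given as a 3x3 rotation matrix whose columns are the frame's x, y, z axes.
In Python, from plant import ctrl gives the robot as it stands.
- The arm moves only by the tool arm_command, never from a script. Its argument "motion" is a list of rows, each a list of 7 numbers: the shift along the tool's x, y, z in mm, then the turn, a rotation vector about the tool's x, y, z in degrees, then the opening, from 0 (shut) to 1 (fully open). A call has 1 to 8 rows; each row is the pose to reach, as a shift and turn from the pose measured when the call began, along the tool's axes at that moment; what a row does not reach only later rows make up. A row lasts 1/8 s, in which the tool goes at most 62.5 mm and 10.7 degrees, less where a joint would pass 70% of its speed; a pose out of reach is approached as far as the arm can. A call with a gripper value outside its range is refused whole. The fingers move at their own pace and stop on an object; the grip force is fixed at half the most. Time passes only in rows, so rows that repeat a pose let the fingers close. It gives the time, the measured TCP pose, the force and the opening at its end, in the units of the state.
- ctrl.get_state(): the state, without advancing time (a new reading comes with each control period).
- ctrl.snapshot(name): name is "scene" or "side" or "wrist"; returns a dict with "color" (400x640x3 uint8, blue, green, red), "camera_matrix" (3x3 intrinsics, pixels), "R" (3x3) and "t" (3): a world point X has camera coordinates R X + t. Camera axes: x right, y down, z forward; pixel columns grow to the right and rows downward; lengths in m; the calibration is good to about 2 mm. A picture is of the moment at which its call begins. There is no depth.
- ctrl.hand_in(): hands the job in, once; it reports no verdict.
Trained networks look in a picture, given as the dict that the camera call returned (one of the last four; its "shot" number tells which), for a name from the list of things; names that differ only in an ending like _2 or _b are one class to them, and where a whole thing is asked for, a point or a joint stands for the part that bears it (a point fixed in the world has none). Each returns a list of dicts, best first, with "conf" (0 to 1); they miss things now and then, are a little off and sometimes report something else, mostly with a low value. They report only what shows in the picture. A call takes as long as a camera call. They do not tell look-alikes from the thing itself.
- ctrl.cut_out(target, picture): "region" (400x640 bool, what is visible of it) and "box" ([left, top, width, height] in pixels, round what is visible of it).
- ctrl.spot_point(target, picture): "xy" ([column, row] in pixels: a listed point, or the origin of a listed thing).
The state is a dict: "clock": time; "qpos": joint angles; "joint_velocities": joint speeds; "joint_efforts": joint torques, N m; "eef_pos": TCP position; "orientation": TCP orientation; "contact_force": force on the tool from outside, world axes, zero at the start; "moment": the same for the moment, N m; "grip_width": finger opening in m.
Only numpy, scipy, OpenCV 4.12 (cv2) and the standard library are available. Lean on these libraries where they do the work, as an engineer would, in place of code of your own. Each camera call takes 0.05 s, during which the arm holds its last target.

## Working session

There is one attempt and no reset: what is moved stays moved. The work goes in short steps, Python scripts to look and compute and a tool call to move; the robot and the scene stay as the last step left them, time stands still between calls to the robot, and variables do not carry over. Pictures are saved under pics/ and viewed, and the job is handed in when it is done.

Besides the shell and the picture viewer there is one more tool, called after "Emit:" by a JSON object that holds its "fn" and its "kwargs". arm_command: Moves the arm, as the interface text tells. Its arguments: {"type":"object","properties":{"motion":{"type":"array"}},"required":["motion"]}

```bash
mkdir -p pics; ls; cat > h.py <<'E'
import numpy as np, cv2
from plant import ctrl
def snap(n,name):
    s=ctrl.snapshot(n); cv2.imwrite(f'pics/{name}.png',s['color']); return s
def ray(s,xy):
    K=np.array(s['camera_matrix']);R=np.array(s['R']);t=np.array(s['t'])
    d=R.T@np.linalg.solve(K,[xy[0],xy[1],1]); return -R.T@t,d/np.linalg.norm(d)
def atz(s,xy,z):
    c,d=ray(s,xy); return c+d*(z-c[2])/d[2]
def proj(s,X):
    K=np.array(s['camera_matrix']);p=K@(np.array(s['R'])@np.array(X)+np.array(s['t'])); return p[:2]/p[2]
def tri(rs):
    A=np.zeros((3,3));b=np.zeros(3)
    for c,d in rs:
        P=np.eye(3)-np.outer(d,d);A+=P;b+=P@c
    return np.linalg.solve(A,b)
E
python3 - <<'E'
from h import *
print(ctrl.get_state())
for n in ['scene','side','wrist']:
    s=snap(n,n+'0')
    print(n,np.round(s['R'],3).tolist(),np.round(s['t'],3),s['camera_matrix'][0][0])
    for t in ['level','vial','hob_spot','foot_grip','cooker','rack','board','pot','saucepan','mug','jar','screwdriver','bowl']:
        print(t,[(np.round(r['xy'],1).tolist(),round(r['conf'],2)) for r in ctrl.spot_point(t,s)][:4])
E
```

```text
pics
{'clock': 0.0, 'qpos': array([-1.52728859e+00,  1.81506206e-01,  1.60797560e+00, -1.79842679e-05,
        1.35381716e+00, -2.06304198e-01]), 'joint_velocities': array([ 3.81994810e-05, -1.18491036e-03,  1.05179018e-04,  2.76289850e-04,
        1.55688742e-04, -1.57886335e-03]), 'joint_efforts': array([-9.10991512e-04, -4.33874559e+01, -3.41850293e+01,  7.01505225e-02,
        3.83097993e-02, -1.43017123e-04]), 'eef_pos': array([ 0.14213827, -0.55661058,  0.2378454 ]), 'orientation': array([[-9.17604151e-05,  9.68957986e-01,  2.47225429e-01],
       [ 1.70393566e-03,  2.47225223e-01, -9.68956545e-01],
       [-9.99998544e-01,  3.32344370e-04, -1.67372755e-03]]), 'contact_force': array([0.21104605, 0.19718582, 0.00725729]), 'moment': array([-0.01800327,  0.07501136, -0.00236094]), 'grip_width': 0.0879947948456645}
scene [[0.595, 0.803, 0.007], [0.637, -0.466, -0.614], [-0.49, 0.37, -0.789]] [-0.268 -0.241  1.596] 413.8923027855376
level [([252.0, 265.2], 0.95), ([186.7, 222.9], 0.81)]
vial [([248.5, 258.9], 0.93), ([182.1, 211.6], 0.7)]
hob_spot [([327.0, 207.4], 0.57)]
foot_grip 
[... 638 characters left out ...]
), ([341.5, 274.5], 0.52)]
foot_grip [([330.6, 149.1], 0.74)]
cooker [([349.7, 209.4], 0.82)]
rack [([349.8, 286.3], 0.69)]
board [([354.6, 289.8], 0.55), ([330.5, 148.4], 0.5)]
pot [([415.9, 282.4], 0.8)]
saucepan [([300.2, 151.5], 0.98), ([350.4, 284.8], 0.3)]
mug [([267.2, 168.7], 0.65)]
jar [([398.2, 328.3], 0.7)]
screwdriver [([342.9, 340.1], 0.82), ([400.2, 328.7], 0.31)]
bowl [([344.8, 161.0], 0.64)]
wrist [[0.245, -0.969, -0.001], [-0.933, -0.237, 0.27], [-0.262, -0.066, -0.963]] [-0.575 -0.036  0.39 ] 357.7337961427883
level [([143.4, 30.8], 0.76)]
vial [([103.1, 15.1], 0.64)]
hob_spot []
foot_grip []
cooker []
rack []
board []
pot []
saucepan []
mug []
jar []
screwdriver []
bowl []
```

View pics/scene0.png

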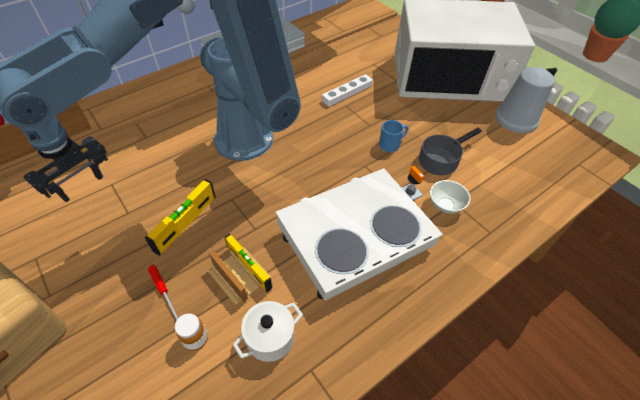

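View pics/side0.png

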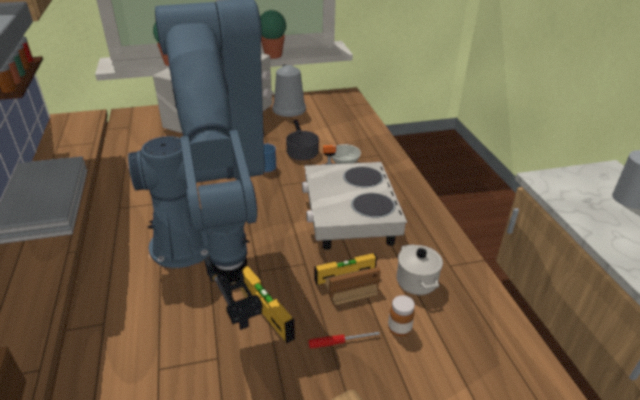

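```bash
python3 - <<'E'
import cv2,numpy as np
a=cv2.imread('pics/scene0.png')[170:320,140:320]
b=cv2.imread('pics/side0.png')[220:350,220:420]
a=cv2.resize(a,(480,400),interpolation=2);
b=cv2.resize(b,(615,400),interpolation=2)
a=cv2.resize(a,(380,317));b=cv2.resize(b,(416,317))
cv2.imwrite('pics/crop0.png',np.hstack([a,b]))
E
```

```text
(no output)
```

View pics/crop0.png

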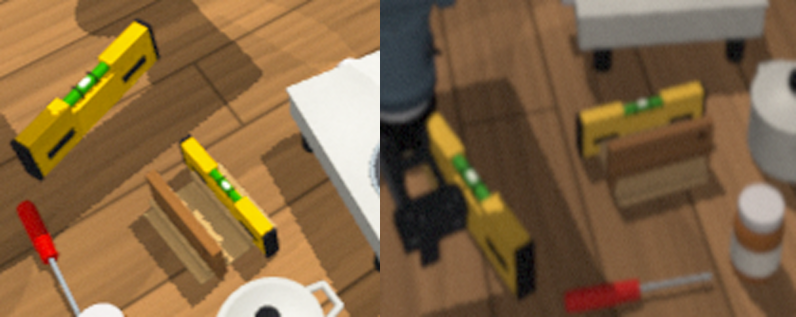

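Two levels are in view: the larger one at scene (182,215), standing free on the worktop, and the smaller one at scene (248,260) / side (346,268), in the rack slot beside the brown board. The crop confirms that the smaller, racked one is the one meant.

```bash
python3 - <<'E'
from h import *
s=snap('scene','s1');d=snap('side','d1')
def pick(t,p,near):
    r=ctrl.spot_point(t,p); 
    r=[x for x in r if np.hypot(*(np.array(x['xy'])-near))<25]
    return r[0]['xy'] if r else None
L={'vial':((248,259),(348,260),.060),'level':((252,265),(342,277),.008),'hob_spot':((327,207),(330,202),.09),'foot_grip':((417,174),(330,149),.13),'cooker':((354,240),(350,209),.01),'rack':((244,276),(350,286),0),'board':((227,279),(354,290),.008),'pot':((270,337),(416,282),0),'bowl':((442,204),(345,161),0),'saucepan':((438,156),(300,151),0),'mug':((390,142),(267,168),0),'jar':((195,339),(398,328),0)}
for t,(a,b,z) in L.items():
    pa=pick(t,s,a);pb=pick(t,d,b)
    o=[]
    if pa is not None:o.append(atz(s,pa,z).round(3))
    if pb is not None:o.append(atz(d,pb,z).round(3))
    if pa is not None and pb is not None:o.append(tri([ray(s,pa),ray(d,pb)]).round(3))
    print(t,pa,pb,*o)
for p,n in((s,(248,262)),(d,(346,268))):
    for r in ctrl.cut_out('level',p):
        b=r['box']; 
        if abs(b[0]+b[2]/2-n[0])<25 and abs(b[1]+b[3]/2-n[1])<25:
            print('lvl',b,r['conf']); 
            c=p['color'].copy(); c[r['region']]=c[r['region']]//2+[127,0,0]
    im=c
# yellow tops etc.: enlarged crops with grid for manual corner picks
a=cv2.resize(s['color'][225:300,200:290],(800,600)[0:2] if 0 else (720,600),interpolation=cv2.INTER_CUBIC)
cv2.imwrite('pics/cs.png',a)
cv2.imwrite('pics/cd.png',cv2.resize(d['color'][245:310,310:390],(738,600),interpolation=cv2.INTER_CUBIC))
c=cv2.resize(s['color'][140:300,270:450],(675,600),interpolation=cv2.INTER_CUBIC)
cv2.imwrite('pics/cc.png',c)
E
```

```text
vial [248.9, 256.5] [346.9, 262.9] [ 0.495 -0.267  0.06 ] [ 0.501 -0.271  0.06 ] [ 0.499 -0.27   0.062]
level [250.1, 268.6] [342.9, 276.4] [ 0.504 -0.275  0.008] [ 0.489 -0.275  0.008] [ 0.494 -0.269 -0.003]
hob_spot [327.6, 205.8] [330.3, 198.9] [0.502 0.017 0.09 ] [0.525 0.029 0.09 ] [0.516 0.004 0.111]
foot_grip [416.5, 172.6] [328.6, 149.7] [0.588 0.307 0.13 ] [0.586 0.296 0.13 ] [0.588 0.308 0.126]
cooker [353.4, 239.1] [347.7, 211.2] [0.608 0.041 0.01 ] [0.598 0.046 0.01 ] [0.602 0.048 0.004]
rack [240.2, 275.3] [350.9, 281.4] [ 0.501 -0.309  0.   ] [ 0.51  -0.294  0.   ] [ 0.507 -0.309  0.013]
board [229.7, 282.4] [353.7, 290.2] [ 0.507 -0.347  0.008] [ 0.505 -0.34   0.008] [ 0.506 -0.345  0.01 ]
pot [271.3, 339.0] [415.8, 280.9] [ 0.717 -0.338  0.   ] [ 0.71  -0.338  0.   ] [ 0.714 -0.336 -0.005]
bowl [444.9, 203.8] [344.1, 159.8] [0.679 0.388 0.   ] [0.688 0.414 0.   ] [0.681 0.381 0.016]
saucepan [435.4, 158.2] [299.6, 149.8] [0.511 0.521 0.   ] [0.519 0.539 0.   ] [0.515 0.513 0.012]
mug [391.1, 144.2] [266.7, 166.3] [0.36  0.438 0.   ] [0.356 0.435 0.   ] [ 0.357  0.442 -0.005]
jar [193.2, 339.6] [398.8, 327.3] [ 0.594 -0.509  0.   ] [ 0.592 -0.501  0.   ] [ 0.592 -0.506  0.003]
lvl [226.7, 232.7, 46.3, 61.4] 0.98
lvl [313.0, 254.2, 65.3, 29.4] 0.68
```

View pics/cs.png

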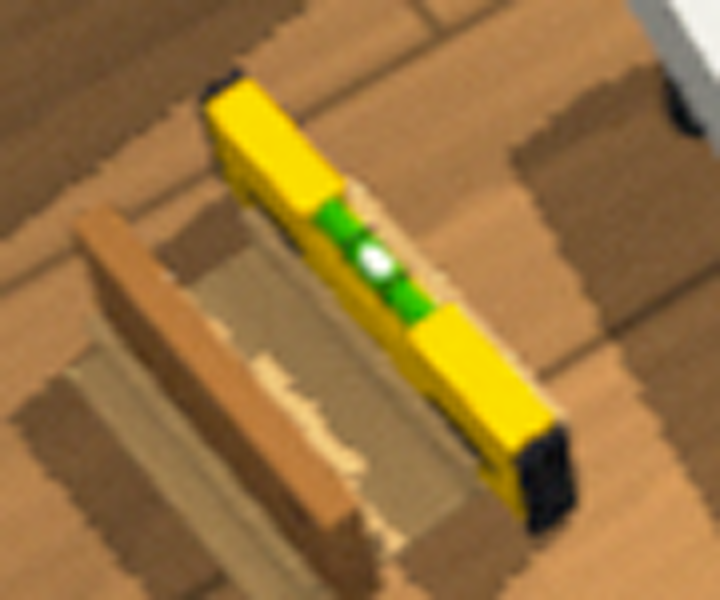

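View pics/cd.png

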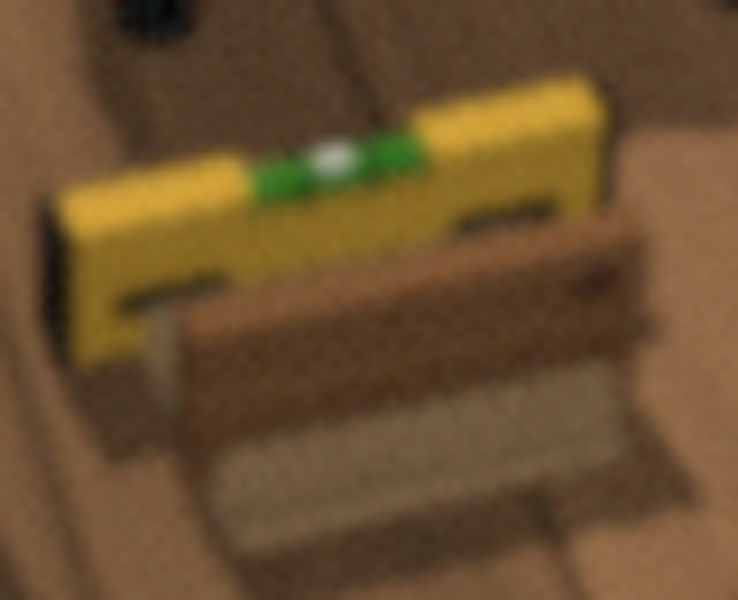

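View pics/cc.png

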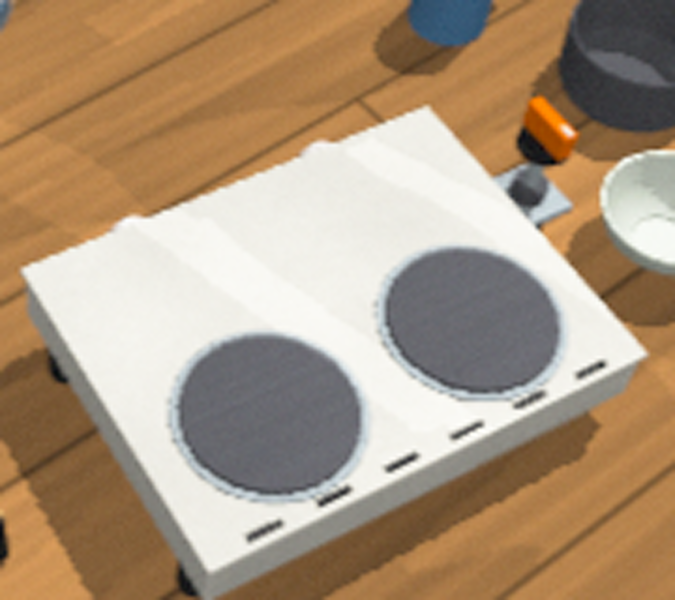

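The scene crop shows the level's yellow top running from about (228,237) to (267,279), and the board parallel to it. The hob corners are at (276,212), (384,168), (443,235) and (325,292), and the orange bar is at (416,173). Next I'll get side-view crops of the hob and foot.

```bash
python3 - <<'E'
from h import *
d=cv2.imread('pics/d1.png');s=cv2.imread('pics/s1.png')
a=cv2.resize(d[135:255,290:420],(650,600),interpolation=cv2.INTER_CUBIC);cv2.imwrite('pics/ccd.png',a)
b=cv2.resize(s[155:205,395:435],(400,500),interpolation=cv2.INTER_CUBIC)
c=cv2.resize(d[135:170,310:350],(400,350),interpolation=cv2.INTER_CUBIC)
c=np.vstack([c,np.zeros((150,400,3),np.uint8)])
cv2.imwrite('pics/cf.png',np.hstack([b,c]))
E
```

```text
(no output)
```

View pics/ccd.png

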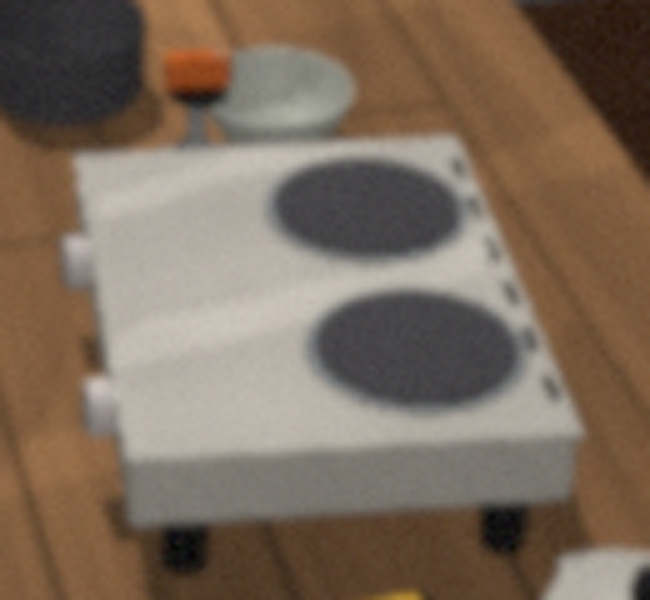

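View pics/cf.png

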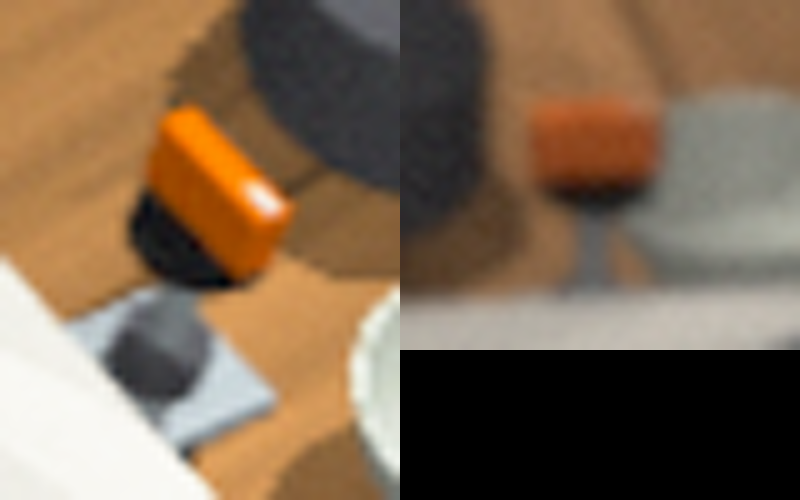

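```bash
cat > fit.py <<'E'
from h import *
from scipy.optimize import least_squares
s=ctrl.snapshot('scene');d=ctrl.snapshot('side')
A=lambda P,k,o:[np.array(p)/k+np.array(o) for p in P]
# cooker: x,y,yaw,z0,slope
cs=A([(22,270),(428,107),(648,357),(207,572)],3.75,(270,140))
cd=A([(128,458),(77,155),(460,136),(582,435)],5,(290,135))
mod=[(-.15,-.2),(-.15,.2),(.15,.2),(.15,-.2)]
def hob(p,x,y,z=.085):
    yaw=p[2];a=p[4]
    q=np.array([x,y+.18,z-.02]); # tilt about x at y-.18,z.02 ; down to +y => rotate by -a about x
    q=np.array([q[0],q[1]*np.cos(a)+q[2]*np.sin(a),-q[1]*np.sin(a)+q[2]*np.cos(a)])+[0,-.18,.02]
    c,s_=np.cos(yaw),np.sin(yaw)
    return np.array([c*q[0]-s_*q[1]+p[0],s_*q[0]+c*q[1]+p[1],q[2]+p[3]])
def res(p):
    r=[]
    for m,a,b in zip(mod,cs,cd):
        X=hob(p,*m); r+=list(proj(s,X)-a)+list(proj(d,X)-b)
    return np.array(r+[(p[3]-.0125)/.008,(p[4]-.033)/.008])
f=least_squares(res,[.6,.05,0,.01,.03],loss='soft_l1');P=f.x
print('cooker',P.round(4),'res',f.fun[:-2].round(1))
print('hobspot',hob(P,-.085,-.05).round(4),'foot',hob(P,-.05,.247,0)[:2].round(4))
# level midline from top long edges at z=.068
ls=A([(208,113),(518,450),(247,80),(562,418)],8,(200,225))
ld=A([(75,235),(605,125),(55,192),(585,78)],9.225,(310,245))
for c,pts in((s,ls),(d,ld)):
    Q=[atz(c,p,.068)[:2] for p in pts]
    print('lvl edges',np.round(Q,4).tolist(),'yaws',[round(float(np.arctan2(*(Q[i+1]-Q[i])[::-1])),3) for i in(0,2)],'ctr',np.mean(Q,0).round(4))
fs=A([(155,137),(250,242),(188,107),(293,205)],10,(395,155))
fd=A([(135,133),(260,133),(140,100),(252,100)],10,(310,135))
for c,pts in((s,fs),(d,fd)):
    Q=[atz(c,p,.144)[:2] for p in pts]
    print('bar edges',np.round(Q,4).tolist(),'yaws',[round(float(np.arctan2(*(Q[i+1]-Q[i])[::-1])),3) for i in(0,2)],'ctr',np.mean(Q,0).round(4))
E
python3 fit.py
```

```text
cooker [ 0.6104  0.0465 -0.1361  0.0162  0.0355] res [ 0.3 -0.   0.2  0.6  0.1  0.1  0.7 -0.4 -0.4 -0.4 -0.2  0.   0.1 -0.1
 -0.1  0.2]
hobspot [0.5197 0.0107 0.0965] foot [0.5942 0.297 ]
lvl edges [[0.4086, -0.2928], [0.5938, -0.2741], [0.4044, -0.2738], [0.5925, -0.2551]] yaws [0.101, 0.099] ctr [ 0.4999 -0.2739]
lvl edges [[0.404, -0.2921], [0.5908, -0.2805], [0.4023, -0.2708], [0.5917, -0.2565]] yaws [0.062, 0.075] ctr [ 0.4972 -0.275 ]
bar edges [[0.5717, 0.2926], [0.6206, 0.2851], [0.5687, 0.3102], [0.6178, 0.307]] yaws [-0.151, -0.065] ctr [0.5947 0.2987]
bar edges [[0.5634, 0.2881], [0.611, 0.2775], [0.5716, 0.3126], [0.6146, 0.303]] yaws [-0.219, -0.219] ctr [0.5901 0.2953]
```

```bash
cat >> h.py <<'E'
from scipy.spatial.transform import Rotation as Ro
def Rt(yaw,pitch=0):
    # tool x down, tool y at world angle yaw; pitch>0 lowers... rotates about tool z
    y=np.array([np.cos(yaw),np.sin(yaw),0]);x=np.array([0,0,-1.]);z=np.cross(x,y)
    return np.c_[x,y,z]@Ro.from_euler('z',pitch).as_matrix()
def rel(p,R,st=None):
    st=st or ctrl.get_state(); R0=np.array(st['orientation'])
    d=R0.T@(np.array(p)-st['eef_pos'])*1000; v=Ro.from_matrix(R0.T@R).as_rotvec(degrees=True)
    print('shift',d.round(1),'turn',v.round(1)); return d,v
def stat():
    st=ctrl.get_state(); print('t',round(st['clock'],2),'p',st['eef_pos'].round(4),'yaw',round(float(np.arctan2(st['orientation'][1,1],st['orientation'][0,1])),3),'F',st['contact_force'].round(2),'w',round(st['grip_width'],4),'q',st['qpos'].round(2)); return st
E
python3 - <<'E'
from h import *
stat()
rel([.499,-.2735,.17],Rt(.09))
E
```

```text
t 3.6 p [ 0.1422 -0.5572  0.2387] yaw 0.25 F [ 0.17 -0.29 -1.03] w 0.0878 q [-1.53  0.18  1.61 -0.    1.35 -0.21]
shift [  68.7  415.9 -186.6] turn [ 9.2 -0.   0. ]
```

Emit:
{"fn": "arm_command", "kwargs": {"motion": [[0,55,-25,0,0,0,0.6],[0,110,-50,2,0,0,0.6],[0,165,-75,4,0,0,0.6],[0,220,-100,6,0,0,0.6],[10,280,-125,9.2,0,0,0.6],[20,335,-150,9.2,0,0,0.6],[40,390,-172,9.2,0,0,0.6],[50,416,-187,9.2,0,0,0.6]]}}

```text
clock: 4.6
eef_pos: [0.5007, -0.2707, 0.1877]
orientation: [[-0.0, 0.996, 0.092], [0.001, 0.092, -0.996], [-1.0, -0.0, -0.001]]
contact_force: [0.2, -0.6, 0.4]
grip_width: 0.0529
```

```bash
python3 - <<'E'
from h import *
stat()
w=snap('wrist','w1')
for t in('vial','level'): print(t,[(np.round(r['xy'],1),round(r['conf'],2)) for r in ctrl.spot_point(t,w)])
for r in ctrl.spot_point('vial',w)[:2]: print(atz(w,r['xy'],.06).round(4))
E
```

```text
t 4.6 p [ 0.5007 -0.2707  0.1877] yaw 0.092 F [ 0.16 -0.58  0.44] w 0.0529 q [-0.7   0.22  1.67  0.    1.25  0.77]
vial [(array([323.7, 194.1]), 0.69)]
level [(array([324.3, 185.6]), 0.65)]
[ 0.499  -0.2722  0.06  ]
```

View pics/w1.png

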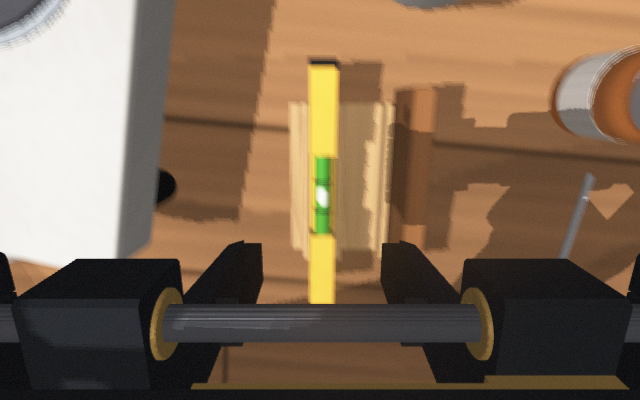

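The wrist view shows the racked level running straight down the image at column 322, with the vial at (322,196). It is centred between the fingers (250 to 390), and the board lies clear at column 415. I'll descend and grip.

Emit:
{"fn": "arm_command", "kwargs": {"motion": [[45,-1,1.5,0,0,0,0.6],[90,-1,1.5,0,0,0,0.6],[130,-1,1.5,0,0,0,0.6],[152,-1,1.5,0,0,0,0.6],[152,-1,1.5,0,0,0,0.6],[152,-1,1.5,0,0,0,0.1],[152,-1,1.5,0,0,0,0.1],[152,-1,1.5,0,0,0,0.1]]}}

```text
clock: 5.8
eef_pos: [0.4986, -0.2751, 0.0377]
orientation: [[0.001, 0.996, 0.091], [-0.001, 0.091, -0.996], [-1.0, 0.001, 0.001]]
contact_force: [0.1, -0.2, 0.2]
grip_width: 0.0251
```

Emit:
{"fn": "arm_command", "kwargs": {"motion": [[0,0,0,0,0,0,0.1],[0,0,0,0,0,0,0.1],[0,0,0,0,0,0,0.1]]}}

```text
clock: 6.18
eef_pos: [0.4986, -0.2749, 0.0378]
orientation: [[0.001, 0.996, 0.091], [-0.001, 0.091, -0.996], [-1.0, 0.001, 0.001]]
contact_force: [-0.6, 0.4, 0.1]
grip_width: 0.0196
```

```bash
python3 - <<'E'
from h import *
stat()
snap('wrist','w2')
E
```

```text
t 6.17 p [ 0.4986 -0.2749  0.0378] yaw 0.091 F [-0.56  0.39  0.09] w 0.0196 q [-0.71  0.43  1.75 -0.    0.96  0.77]
```

View pics/w2.png

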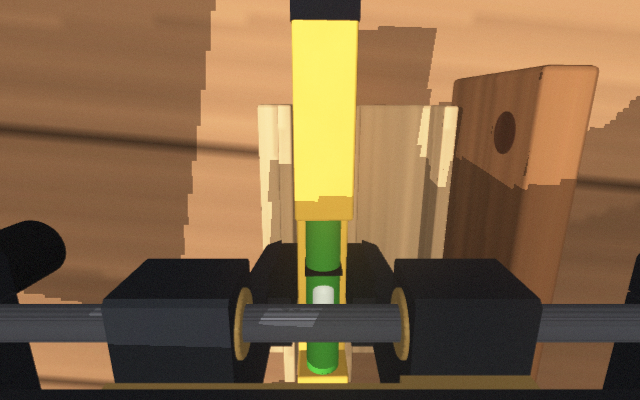

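The level is gripped at 19.6 mm width, with the vial between the fingers around (322,290). Now I'll lift it straight up.

Emit:
{"fn": "arm_command", "kwargs": {"motion": [[-15,0,0,0,0,0,0.1],[-40,0,0,0,0,0,0.1],[-80,0,0,0,0,0,0.1],[-120,0,0,0,0,0,0.1],[-150,0,0,0,0,0,0.1],[-150,0,0,0,0,0,0.1]]}}

```text
clock: 6.98
eef_pos: [0.5, -0.276, 0.1912]
orientation: [[0.006, 0.996, 0.091], [-0.005, 0.091, -0.996], [-1.0, 0.005, 0.006]]
contact_force: [-0.3, 0.2, -3.3]
grip_width: 0.0197
```

```bash
python3 - <<'E'
from h import *
stat()
snap('wrist','w3'); s=snap('scene','s3')
cv2.imwrite('pics/s3c.png',cv2.resize(s['color'][130:310,160:440],(800,514)))
rel([.5197,.0107,.20],Rt(.09+1.345))
E
```

```text
t 6.97 p [ 0.5    -0.276   0.1912] yaw 0.091 F [-0.27  0.21 -3.28] w 0.0197 q [-0.71  0.21  1.67 -0.    1.25  0.77]
shift [ -13.    47.4 -282. ] turn [-77.   0.   0.]
```

View pics/s3c.png

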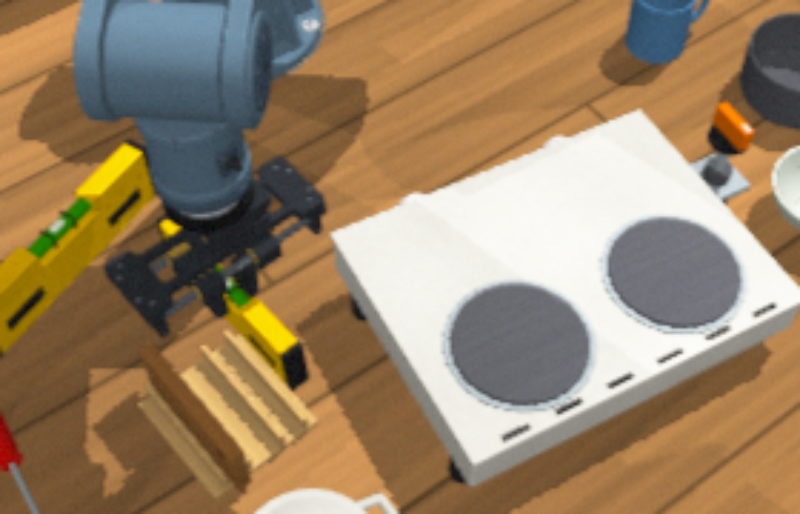

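View pics/w3.png

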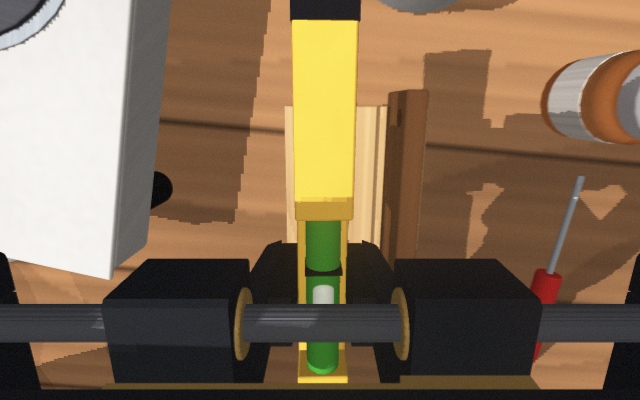

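Emit:
{"fn": "arm_command", "kwargs": {"motion": [[-10,5,-30,-9,0,0,0.1],[-13,12,-68,-18,0,0,0.1],[-13,18,-106,-28,0,0,0.1],[-13,24,-144,-38,0,0,0.1],[-13,31,-182,-48,0,0,0.1],[-13,37,-220,-58,0,0,0.1],[-13,43,-255,-67,0,0,0.1],[-13,47,-282,-76,0,0,0.1]]}}

```text
clock: 8.07
eef_pos: [0.5179, 0.0124, 0.1976]
orientation: [[-0.004, 0.147, 0.989], [0.0, 0.989, -0.147], [-1.0, -0.0, -0.004]]
contact_force: [-0.2, -0.5, -3.1]
grip_width: 0.0196
```

```bash
python3 - <<'E'
from h import *
stat()
w=snap('wrist','w4'); s=snap('scene','s4')
cv2.imwrite('pics/s4c.png',cv2.resize(s['color'][130:310,240:460],(733,600)))
E
```

```text
t 8.07 p [0.5179 0.0124 0.1976] yaw 1.423 F [-0.22 -0.49 -3.09] w 0.0196 q [-0.21  0.1   1.79 -0.    1.26 -0.06]
```

View pics/s4c.png

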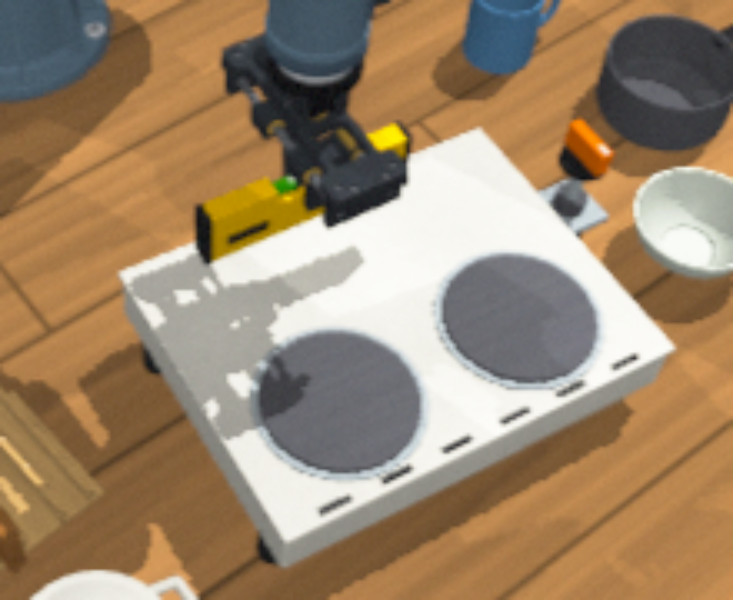

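View pics/w4.png

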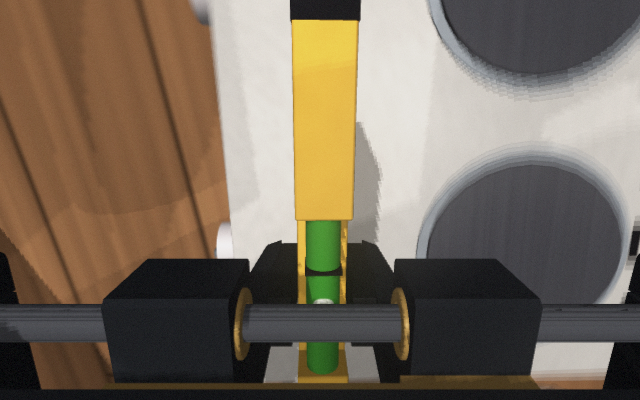

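The level hangs over the free front strip, parallel to the hob edge. The bubble sits near the middle line at (323,300). I'll lower it with a 2° tilt to match the hob.

Emit:
{"fn": "arm_command", "kwargs": {"motion": [[30,0,1,-0.7,0,-1,0.1],[50,0,1,-0.7,0,-2,0.1],[62,0,1,-0.7,0,-2,0.1],[65,0,1,-0.7,0,-2,0.1],[65,0,1,-0.7,0,-2,0.1]]}}

```text
clock: 8.8
eef_pos: [0.5188, 0.0127, 0.1329]
orientation: [[-0.009, 0.136, 0.991], [-0.034, 0.99, -0.137], [-0.999, -0.035, -0.004]]
contact_force: [1.1, -0.5, -3.2]
grip_width: 0.0199
```

```bash
python3 - <<'E'
from h import *
stat()
s=snap('scene','s5')
cv2.imwrite('pics/s5c.png',cv2.resize(s['color'][150:270,270:400],(650,600)))
E
```

```text
t 8.8 p [0.5188 0.0127 0.1329] yaw 1.434 F [ 1.11 -0.47 -3.17] w 0.0199 q [-0.18  0.19  1.83 -0.04  1.13 -0.03]
```

View pics/s5c.png

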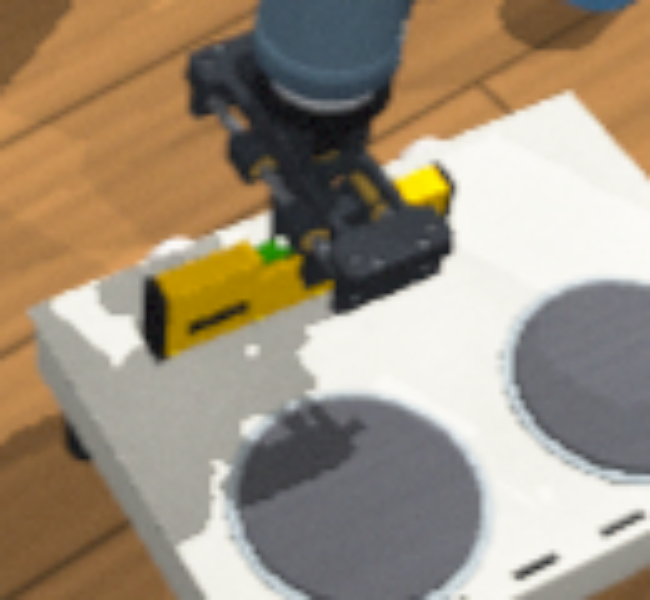

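Emit:
{"fn": "arm_command", "kwargs": {"motion": [[2,0,0,0,0,0,0.1],[3,0,0,0,0,0,0.1],[4,0,0,0,0,0,0.1],[4,0,0,0,0,0,0.1]]}}

```text
clock: 9.35
eef_pos: [0.5189, 0.0126, 0.1293]
orientation: [[-0.008, 0.136, 0.991], [-0.034, 0.99, -0.136], [-0.999, -0.035, -0.003]]
contact_force: [0.9, 0.4, -2.1]
grip_width: 0.0198
```

Emit:
{"fn": "arm_command", "kwargs": {"motion": [[1,0,0,0,0,0,0.1],[1,0,0,0,0,0,0.1],[2,0,0,0,0,0,0.1],[2,0,0,0,0,0,0.1]]}}

```text
clock: 9.85
eef_pos: [0.5192, 0.0126, 0.1277]
orientation: [[-0.007, 0.136, 0.991], [-0.034, 0.99, -0.136], [-0.999, -0.035, -0.003]]
contact_force: [-0.7, 0.9, 2.4]
grip_width: 0.0196
```

The vertical reading has swung from -3.2 N to +2.4 N, so the level is on the hob. Releasing.

Emit:
{"fn": "arm_command", "kwargs": {"motion": [[0,0,0,0,0,0,0.45],[0,0,0,0,0,0,0.45],[0,0,0,0,0,0,0.45],[0,0,0,0,0,0,0.45]]}}

```text
clock: 10.35
eef_pos: [0.5192, 0.0126, 0.1277]
orientation: [[-0.007, 0.136, 0.991], [-0.034, 0.99, -0.136], [-0.999, -0.035, -0.003]]
contact_force: [-0.7, -0.9, 0.8]
grip_width: 0.0396
```

Emit:
{"fn": "arm_command", "kwargs": {"motion": [[-20,0,0,0,0,0,0.45],[-50,0,0,0,0,0,0.45],[-90,0,0,0,0,0,0.45],[-110,0,0,0,0,0,0.45],[-110,0,0,0,0,0,0.45],[-110,0,0,0,0,0,0.45]]}}

```text
clock: 11.1
eef_pos: [0.5194, 0.0164, 0.2364]
orientation: [[-0.009, 0.136, 0.991], [-0.034, 0.99, -0.136], [-0.999, -0.035, -0.004]]
contact_force: [0.0, 0.0, -1.4]
grip_width: 0.0397
```

```bash
python3 - <<'E'
from h import *
stat()
w=snap('wrist','w6');s=snap('scene','s6')
cv2.imwrite('pics/s6c.png',cv2.resize(s['color'][150:270,270:400],(650,600)))
rel([.5945,.298,.19],Rt(1.435))
rel([.5945,.298,.19],Rt(-.136))
E
```

```text
t 11.1 p [0.5194 0.0164 0.2364] yaw 1.434 F [ 0.01  0.01 -1.36] w 0.0397 q [-0.18  0.07  1.74 -0.04  1.34 -0.03]
shift [ 35.9 290.6  36.4] turn [-0.1 -0.3  2. ]
shift [ 35.9 290.6  36.4] turn [89.9  1.3  1.8]
```

View pics/w6.png

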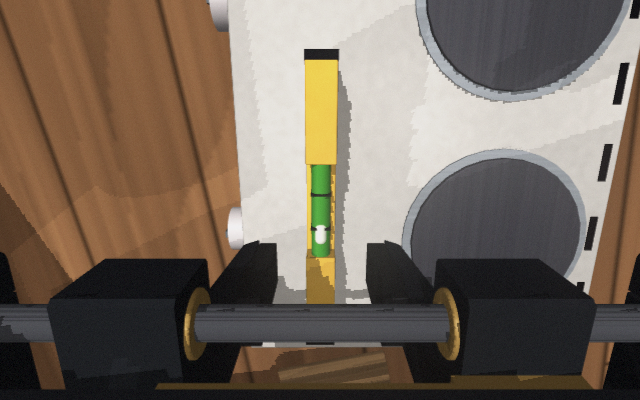

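View pics/s6c.png

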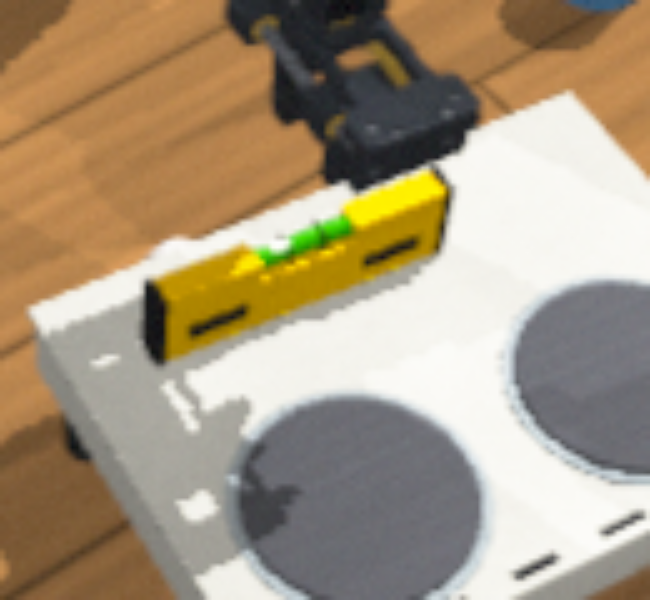

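The level stands upright, let go. The wrist view shows the bubble at (320,235), outside the lines at rows 195 and 229 (centre about 212), so it is about 15 mm towards the -y end. Now to the foot. I'll turn the tool by -90° so that joint 6 has room for the clockwise turn.

Emit:
{"fn": "arm_command", "kwargs": {"motion": [[0,35,3,-10,0,0.3,0.6],[0,75,8,-20,0,0.6,0.6],[0,115,13,-30,0,0.9,0.6],[0,155,18,-40,0,1.2,0.6],[0,195,23,-50,0,1.4,0.6],[0,235,29,-60,0,1.5,0.6],[0,270,34,-70,0,1.6,0.6],[0,290,36,-80,0,1.6,0.6]]}}

```text
clock: 12.2
eef_pos: [0.5938, 0.3001, 0.2239]
orientation: [[-0.026, -0.954, 0.3], [-0.012, 0.3, 0.954], [-1.0, 0.021, -0.02]]
contact_force: [-0.1, -0.3, -0.6]
grip_width: 0.0528
```

```bash
python3 - <<'E'
from h import *
stat()
w=snap('wrist','w7')
print([(np.round(r['xy'],1),round(r['conf'],2),atz(w,r['xy'],.13).round(4)) for r in ctrl.spot_point('foot_grip',w)])
rel([.5935,.298,.19],Rt(3.005))
E
```

```text
t 12.2 p [0.5938 0.3001 0.2239] yaw 2.837 F [-0.13 -0.34 -0.6 ] w 0.0528 q [ 0.29  0.41  1.35 -0.    1.41 -0.97]
[(array([329. , 200.3]), 0.68, array([0.5915, 0.305 , 0.13  ]))]
shift [33.9 -1.3 -1.5] turn [-9.8 -1.  -1.3]
```

View pics/w7.png

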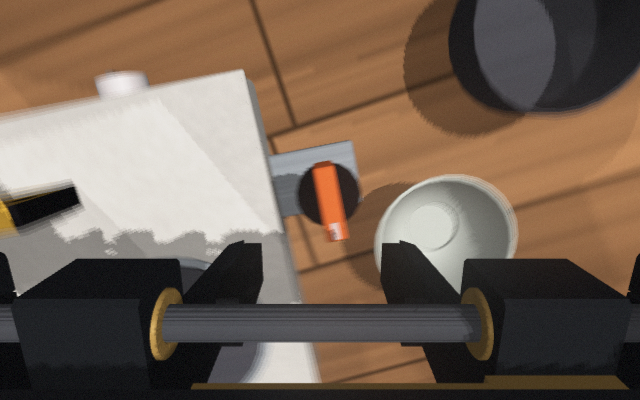

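The wrist view shows the orange bar from (323,163) to (338,238), on its disc at (328,193) and between the fingers.

```bash
python3 - <<'E'
from h import *
w=ctrl.snapshot('wrist')
a,b=atz(w,(322.5,164),.144),atz(w,(338,239),.144)
print(a.round(4),b.round(4),np.linalg.norm(a-b).round(4),np.arctan2(*(a-b)[1::-1]).round(3),((a+b)/2).round(4))
m=(a+b)/2; rel([m[0],m[1],.121],Rt(np.arctan2(*(a-b)[1::-1])%(2*np.pi)))
E
```

```text
[0.5637 0.3094 0.144 ] [0.6155 0.3039 0.144 ] 0.052 3.035 [0.5896 0.3066 0.144 ]
shift [103.1   4.1   8.1] turn [-11.8  -1.   -1.3]
```

Emit:
{"fn": "arm_command", "kwargs": {"motion": [[15,2,2,-6,-0.5,-0.7,0.6],[30,3,4,-11.5,-1,-1.3,0.6],[40,3,5,-11.5,-1,-1.3,0.6],[40,3,5,-11.5,-1,-1.3,0.6],[40,3,5,-11.5,-1,-1.3,0.6]]}}

```text
clock: 12.98
eef_pos: [0.5917, 0.3039, 0.1847]
orientation: [[0.001, -0.993, 0.114], [-0.0, 0.114, 0.993], [-1.0, -0.001, -0.0]]
contact_force: [1.1, -0.6, -0.3]
grip_width: 0.0527
```

```bash
python3 - <<'E'
from h import *
stat()
w=snap('wrist','w8')
m=cv2.inRange(cv2.cvtColor(w['color'],cv2.COLOR_BGR2HSV),(3,150,90),(18,255,255))
n,l,st,c=cv2.connectedComponentsWithStats(m)
i=1+np.argmax(st[1:,4]); print(st[i],c[i]); pts=cv2.findNonZero((l==i).astype(np.uint8)); r=cv2.minAreaRect(pts);print(r)
print(np.round(cv2.boxPoints(r),1).tolist())
E
```

```text
t 12.97 p [0.5917 0.3039 0.1847] yaw 3.027 F [ 1.08 -0.61 -0.32] w 0.0527 q [ 0.3   0.42  1.41 -0.    1.31 -1.16]
[ 308  173   27   97 2227] [320.78221823 218.08621464]
((321.02777099609375, 221.02857971191406), (25.349597930908203, 96.24397277832031), 0.8069294095039368)
[[307.70001220703125, 269.0], [309.0, 172.6999969482422], [334.3999938964844, 173.10000610351562], [333.0, 269.29998779296875]]
```

View pics/w8.png

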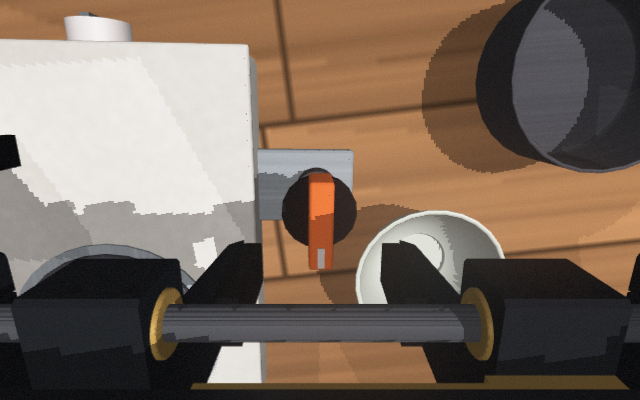

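```bash
python3 - <<'E'
from h import *
w=ctrl.snapshot('wrist')
a,b=atz(w,(321.5,173),.144),atz(w,(320.5,269),.144);m=(a+b)/2
print(a.round(4),b.round(4),np.linalg.norm(a-b).round(4),m.round(4)); rel([m[0],m[1],.121],Rt(np.arctan2(*(a-b)[1::-1])%(2*np.pi)))
print(w['t'],(-np.array(w['R']).T@w['t']).round(4))
E
```

```text
[0.5605 0.3081 0.144 ] [0.6163 0.301  0.144 ] 0.0562 [0.5884 0.3045 0.144 ]
shift [64.   3.5 -0. ] turn [0.7 0.  0.1]
[-0.37079231 -0.55518737  0.18691466] [0.523  0.3121 0.3312]
```

The bar is now aligned and centred between the fingers (column 321). I'll descend and grip it.

Emit:
{"fn": "arm_command", "kwargs": {"motion": [[30,2,0,0.4,0,0,0.6],[55,2,0,0.4,0,0,0.6],[63,2,0,0.4,0,0,0.6],[63,2,0,0.4,0,0,0.6],[63,2,0,0.4,0,0,0.0],[63,2,0,0.4,0,0,0.0],[63,2,0,0.4,0,0,0.0],[63,2,0,0.4,0,0,0.0]]}}

```text
clock: 14.08
eef_pos: [0.5899, 0.304, 0.1222]
orientation: [[0.001, -0.993, 0.12], [-0.001, 0.12, 0.993], [-1.0, -0.001, -0.001]]
contact_force: [-1.6, -14.0, 3.1]
grip_width: 0.0149
```

Emit:
{"fn": "arm_command", "kwargs": {"motion": [[0,0,0,0,0,0,0],[0,0,0,0,0,0,0],[0,0,0,0,0,0,0]]}}

```text
clock: 14.45
eef_pos: [0.5899, 0.3035, 0.1223]
orientation: [[0.001, -0.993, 0.12], [-0.002, 0.12, 0.993], [-1.0, -0.001, -0.002]]
contact_force: [-1.0, -4.3, 1.7]
grip_width: 0.014
```

The bar is gripped at 14 mm width. Turning 50° clockwise first.

Emit:
{"fn": "arm_command", "kwargs": {"motion": [[0,0,0,8,0,0,0],[0,0,0,16,0,0,0],[0,0,0,25,0,0,0],[0,0,0,34,0,0,0],[0,0,0,42,0,0,0],[0,0,0,50,0,0,0],[0,0,0,50,0,0,0]]}}

```text
clock: 15.32
eef_pos: [0.5902, 0.3038, 0.1223]
orientation: [[0.002, -0.547, 0.837], [-0.001, 0.837, 0.547], [-1.0, -0.002, 0.001]]
contact_force: [0.8, -0.5, 0.6]
grip_width: 0.0139
```

```bash
python3 - <<'E'
from h import *
stat()
for n in('scene','side'):
    s=snap(n,n+'9'); o=(300,170) if n=='scene' else (300,165)
    if n=='side': o=(300,150)
    cv2.imwrite(f'pics/{n}9c.png',cv2.resize(s['color'][o[1]:o[1]+75,o[0]:o[0]+90],(720,600),interpolation=cv2.INTER_CUBIC))
E
```

```text
t 15.32 p [0.5902 0.3038 0.1223] yaw 2.15 F [ 0.78 -0.54  0.59] w 0.0139 q [ 0.3   0.49  1.46 -0.    1.2  -0.28]
```

View pics/scene9c.png

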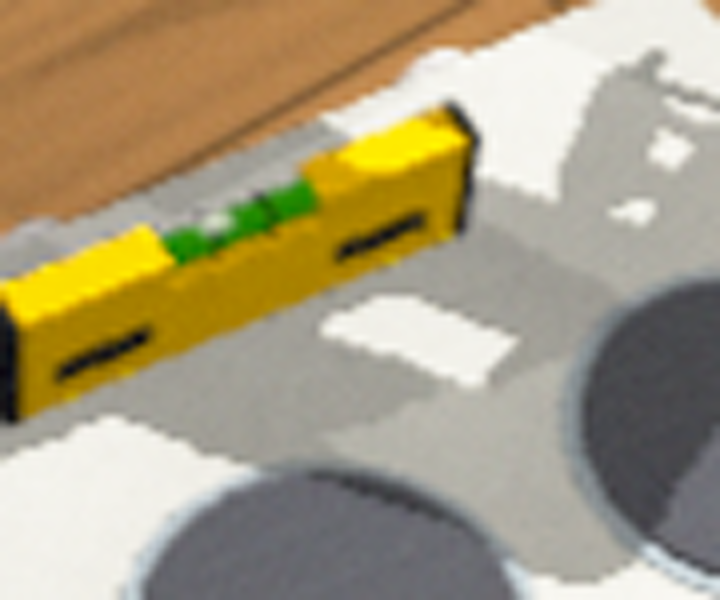

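View pics/side9c.png

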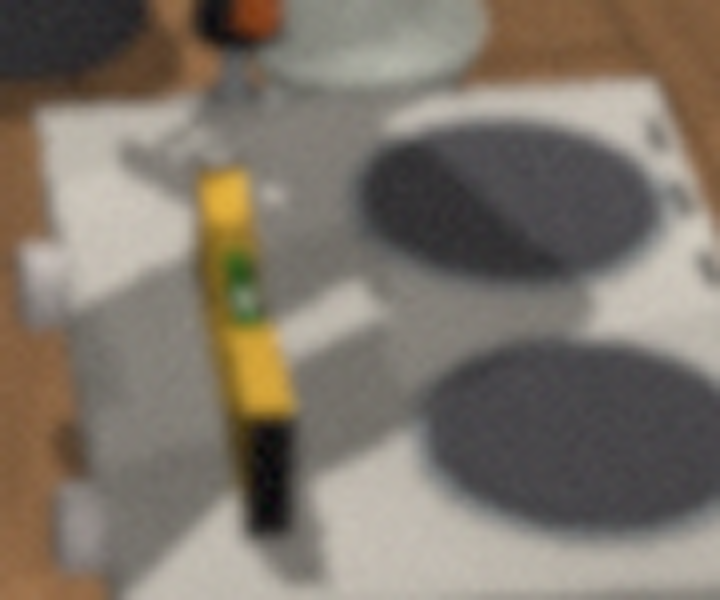

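Emit:
{"fn": "arm_command", "kwargs": {"motion": [[0,0,0,0,0,0,0],[0,0,0,0,0,0,0],[0,0,0,0,0,0,0],[0,0,0,0,0,0,0],[0,0,0,0,0,0,0],[0,0,0,0,0,0,0],[0,0,0,0,0,0,0],[0,0,0,0,0,0,0]]}}

```text
clock: 16.42
eef_pos: [0.5902, 0.3039, 0.1223]
orientation: [[0.002, -0.548, 0.836], [-0.001, 0.836, 0.548], [-1.0, -0.002, 0.001]]
contact_force: [2.0, -0.7, 0.7]
grip_width: 0.0139
```

```bash
cat > bub.py <<'E'
from h import *
import sys
stat()
im=[]
for n in('scene','side'):
    s=snap(n,n+sys.argv[1]); o=(310,185,35,20) if n=='scene' else (318,175,20,20)
    im.append(cv2.resize(s['color'][o[1]:o[1]+o[3],o[0]:o[0]+o[2]],(o[2]*14,o[3]*14),interpolation=cv2.INTER_CUBIC))
cv2.imwrite(f'pics/b{sys.argv[1]}.png',np.hstack(im))
E
python3 bub.py 10
```

```text
t 16.43 p [0.5902 0.3039 0.1223] yaw 2.151 F [ 2.03 -0.66  0.69] w 0.0139 q [ 0.3   0.49  1.46 -0.    1.2  -0.28]
```

View pics/b10.png

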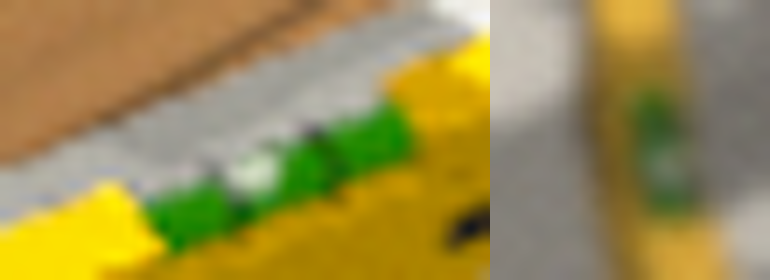

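The settled bubble is at x=254 in the scene crop, with the lines at 225 and 325 (centre about 277). That is about -5 mm, so it needs about 24° more clockwise.

Emit:
{"fn": "arm_command", "kwargs": {"motion": [[0,0,0,8,0,0,0],[0,0,0,16,0,0,0],[0,0,0,24,0,0,0],[0,0,0,24,0,0,0],[0,0,0,24,0,0,0],[0,0,0,24,0,0,0],[0,0,0,24,0,0,0],[0,0,0,24,0,0,0]]}}

```text
clock: 17.52
eef_pos: [0.5904, 0.3039, 0.1223]
orientation: [[0.002, -0.161, 0.987], [-0.001, 0.987, 0.161], [-1.0, -0.001, 0.002]]
contact_force: [5.3, 1.5, -1.8]
grip_width: 0.0135
```

Emit:
{"fn": "arm_command", "kwargs": {"motion": [[0,0,0,0,0,0,0],[0,0,0,0,0,0,0],[0,0,0,0,0,0,0],[0,0,0,0,0,0,0],[0,0,0,0,0,0,0],[0,0,0,0,0,0,0],[0,0,0,0,0,0,0],[0,0,0,0,0,0,0]]}}

```text
clock: 18.52
eef_pos: [0.5904, 0.3039, 0.1223]
orientation: [[0.002, -0.161, 0.987], [-0.001, 0.987, 0.161], [-1.0, -0.001, 0.002]]
contact_force: [4.2, 0.9, -2.2]
grip_width: 0.0143
```

```bash
python3 bub.py 11
```

```text
t 18.52 p [0.5904 0.3039 0.1223] yaw 1.733 F [ 4.15  0.92 -2.16] w 0.0143 q [ 0.3   0.49  1.46 -0.    1.2   0.14]
```

View pics/b11.png

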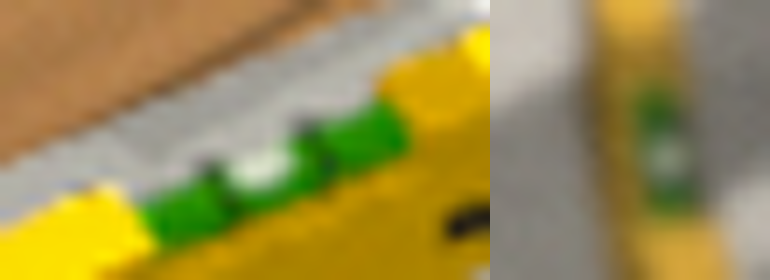

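The bubble (about 267) now lies midway between the lines (220 and 315). The side crop agrees. I'll release, retreat and move above the level with the jaws along it.

Emit:
{"fn": "arm_command", "kwargs": {"motion": [[0,0,0,0,0,0,0.5],[0,0,0,0,0,0,0.5],[0,0,0,0,0,0,0.5],[0,0,0,0,0,0,0.5],[-20,0,0,0,0,0,0.5],[-60,0,0,0,0,0,0.8],[-110,0,0,0,0,0,1],[-110,0,0,0,0,0,1]]}}

```text
clock: 19.62
eef_pos: [0.5932, 0.3051, 0.24]
orientation: [[0.013, -0.161, 0.987], [0.003, 0.987, 0.161], [-1.0, 0.001, 0.013]]
contact_force: [0.2, -0.3, -0.3]
grip_width: 0.0714
```

```bash
python3 - <<'E'
from h import *
stat(); rel([.519,.0135,.23],Rt(3.005))
E
```

```text
t 19.62 p [0.5932 0.3051 0.24  ] yaw 1.733 F [ 0.16 -0.29 -0.33] w 0.0714 q [ 0.3   0.37  1.37 -0.    1.39  0.14]
shift [   8.2 -275.8 -120.3] turn [-72.9   0.7   0.5]
```

Emit:
{"fn": "arm_command", "kwargs": {"motion": [[0,-35,-15,-9,0,0,1],[0,-70,-30,-18,0,0,1],[0,-110,-48,-27,0,0,1],[0,-150,-65,-36,0.3,0.2,1],[0,-190,-83,-45,0.3,0.2,1],[0,-225,-98,-54,0.5,0.3,1],[4,-255,-111,-64,0.7,0.5,1],[8,-276,-120,-73,0.7,0.5,1]]}}

```text
clock: 20.62
eef_pos: [0.5188, 0.012, 0.2305]
orientation: [[-0.001, -0.991, 0.13], [-0.0, 0.13, 0.991], [-1.0, 0.001, -0.0]]
contact_force: [0.8, -0.1, -0.0]
grip_width: 0.088
```

Emit:
{"fn": "arm_command", "kwargs": {"motion": [[0,0,0,0,0,0,1],[0,0,0,0,0,0,1]]}}

```text
clock: 20.88
eef_pos: [0.5189, 0.0124, 0.2308]
orientation: [[-0.0, -0.991, 0.133], [0.0, 0.133, 0.991], [-1.0, 0.0, 0.0]]
contact_force: [-0.6, 0.8, 0.0]
grip_width: 0.0882
```

```bash
python3 - <<'E'
from h import *
stat(); w=snap('wrist','w12')
print([(np.round(r['xy'],1),round(r['conf'],2),atz(w,r['xy'],.15).round(4)) for r in ctrl.spot_point('vial',w)])
rel([.519,.0135,.23],Rt(3.005))
E
```

```text
t 20.88 p [0.5189 0.0124 0.2308] yaw 3.008 F [-0.62  0.75  0.01] w 0.0882 q [-0.21  0.06  1.75  0.    1.32 -1.64]
[(array([313.2, 209.4]), 0.91, array([0.5193, 0.0073, 0.15  ])), (array([314. , 189.2]), 0.61, array([0.5056, 0.0098, 0.15  ]))]
shift [0.8 0.1 0.7] turn [ 0.3  0.  -0. ]
```

View pics/w12.png

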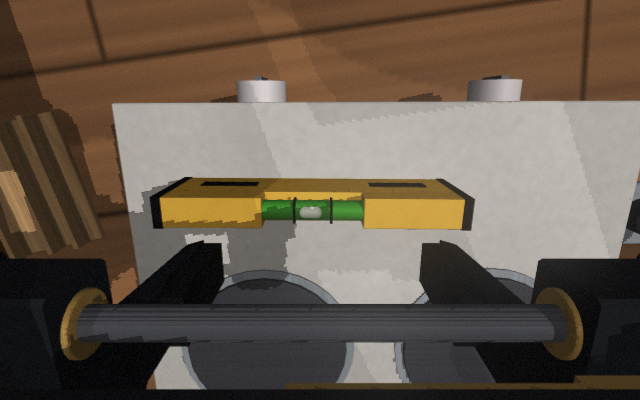

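```bash
python3 - <<'E'
from h import *
w=snap('wrist','w13')
for p in [(313.5,193.5),(313.5,228),(163,212),(464,212)]: print(p,atz(w,p,.159).round(4))
c=w['color'][198:224,255:370].astype(int)
g=c[6:20].min(axis=2).mean(0); print(np.round(g).astype(int).tolist())
cv2.imwrite('pics/w13c.png',cv2.resize(w['color'][170:240,250:380],(780,420),interpolation=cv2.INTER_CUBIC))
E
```

```text
(313.5, 193.5) [0.5063 0.0099 0.159 ]
(313.5, 228) [0.5291 0.0067 0.159 ]
(163, 212) [ 0.5056 -0.0871  0.159 ]
(464, 212) [0.5312 0.1036 0.159 ]
[53, 54, 51, 50, 49, 39, 31, 36, 36, 36, 36, 33, 31, 33, 33, 33, 32, 33, 32, 32, 32, 34, 36, 35, 35, 37, 35, 35, 35, 34, 34, 35, 34, 35, 36, 33, 32, 27, 26, 28, 38, 37, 38, 43, 66, 92, 105, 114, 114, 117, 115, 115, 115, 116, 118, 120, 124, 123, 119, 121, 119, 117, 109, 99, 86, 64, 40, 40, 41, 41, 41, 39, 40, 41, 38, 35, 39, 49, 53, 52, 52, 52, 52, 52, 53, 54, 53, 52, 53, 53, 54, 52, 53, 53, 54, 54, 53, 54, 53, 54, 54, 54, 53, 54, 54, 52, 50, 46, 49, 65, 71, 71, 70, 70, 70]
```

View pics/w13c.png

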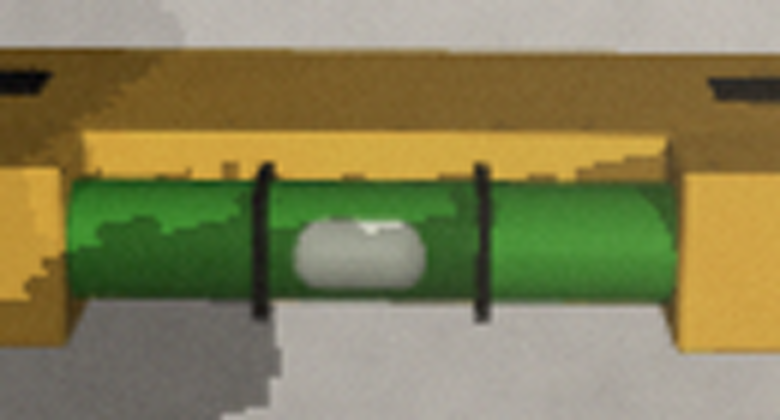

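The wrist close-up has the lines at 262 and 483 and the bubble centre at 360, so the bubble is at about -1.2 mm, inside the lines. The level centre is 4 mm off the fingers' middle. I'll shift and descend to press with the open fingertips on both end parts.

Emit:
{"fn": "arm_command", "kwargs": {"motion": [[20,0.5,-4,0,0,0,1],[40,0.5,-4,0,0,0,1],[55,0.5,-4,0,0,0,1],[60,0.5,-4,0,0,0,1],[60,0.5,-4,0,0,0,1]]}}

```text
clock: 21.65
eef_pos: [0.5181, 0.0092, 0.1707]
orientation: [[-0.0, -0.991, 0.13], [0.0, 0.13, 0.991], [-1.0, 0.0, 0.0]]
contact_force: [0.3, 0.4, 0.8]
grip_width: 0.0885
```

Emit:
{"fn": "arm_command", "kwargs": {"motion": [[2,0,0,0,0,0,1],[3,0,0,0,0,0,1],[4,0,0,0,0,0,1],[4,0,0,0,0,0,1]]}}

```text
clock: 22.15
eef_pos: [0.5181, 0.0091, 0.1667]
orientation: [[-0.0, -0.991, 0.13], [0.0, 0.13, 0.991], [-1.0, 0.0, 0.0]]
contact_force: [-0.1, -0.4, 0.5]
grip_width: 0.088
```

Emit:
{"fn": "arm_command", "kwargs": {"motion": [[1,0,0,0,0,0,1],[2,0,0,0,0,0,1],[2,0,0,0,0,0,1]]}}

```text
clock: 22.52
eef_pos: [0.5179, 0.0092, 0.1646]
orientation: [[-0.001, -0.991, 0.13], [0.0, 0.13, 0.991], [-1.0, 0.001, 0.0]]
contact_force: [0.2, -0.6, 0.0]
grip_width: 0.0882
```

Emit:
{"fn": "arm_command", "kwargs": {"motion": [[1,0,0,0,0,0,1],[2,0,0,0,0,0,1],[2,0,0,0,0,0,1]]}}

```text
clock: 22.9
eef_pos: [0.5188, 0.009, 0.164]
orientation: [[0.001, -0.991, 0.13], [-0.0, 0.13, 0.991], [-1.0, -0.001, -0.0]]
contact_force: [-2.0, 1.8, 7.7]
grip_width: 0.0883
```

Emit:
{"fn": "arm_command", "kwargs": {"motion": [[2,0,0,0,0,0,1],[2,0,0,0,0,0,1],[2,0,0,0,0,0,1],[2,0,0,0,0,0,1],[2,0,0,0,0,0,1],[2,0,0,0,0,0,1],[2,0,0,0,0,0,1],[2,0,0,0,0,0,1]]}}

```text
clock: 23.9
eef_pos: [0.5199, 0.0089, 0.1641]
orientation: [[0.004, -0.991, 0.13], [-0.001, 0.13, 0.992], [-1.0, -0.004, -0.001]]
contact_force: [-1.6, 2.0, 11.6]
grip_width: 0.0881
```

```bash
python3 - <<'E'
from h import *
stat();w=snap('wrist','w14');s=snap('scene','s14')
cv2.imwrite('pics/s14c.png',cv2.resize(s['color'][165:235,290:390],(800,560),interpolation=cv2.INTER_CUBIC))
stat()
E
```

```text
t 23.9 p [0.5199 0.0089 0.1641] yaw 3.011 F [-1.63  1.97 11.65] w 0.0881 q [-0.21  0.14  1.82 -0.    1.18 -1.65]
t 24.0 p [0.5199 0.0088 0.1641] yaw 3.011 F [-2.57  1.39 12.  ] w 0.088 q [-0.21  0.14  1.82 -0.    1.18 -1.65]
```

View pics/w14.png

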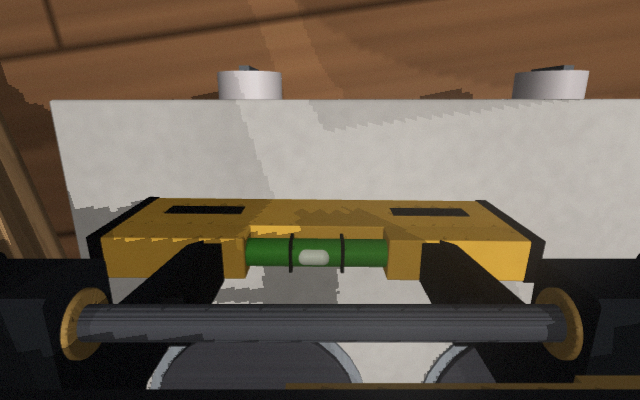

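View pics/s14c.png

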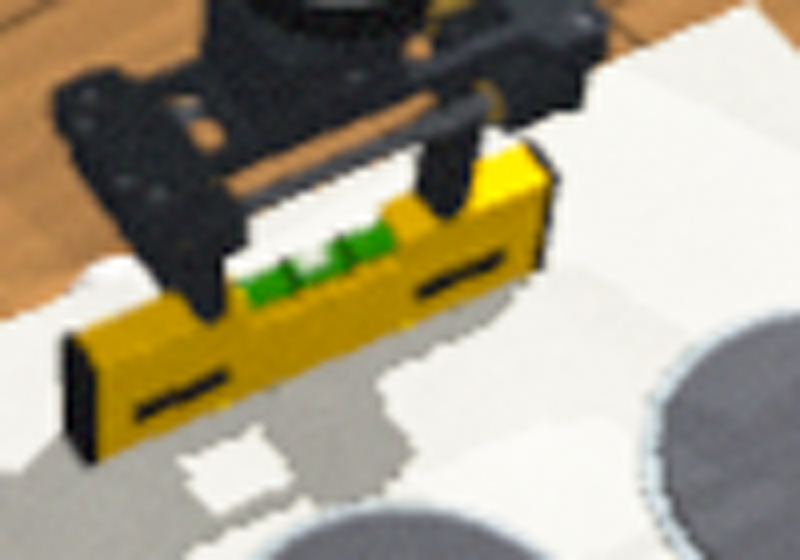

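```bash
python3 - <<'E'
from h import *
for i in range(18): w=ctrl.snapshot('wrist')
stat()
cv2.imwrite('pics/w15c.png',cv2.resize(w['color'][225:285,240:395],(775,300),interpolation=cv2.INTER_CUBIC))
E
```

```text
t 24.9 p [0.5199 0.0089 0.1641] yaw 3.011 F [-3.01  2.23 12.61] w 0.0881 q [-0.21  0.14  1.82 -0.    1.18 -1.65]
```

View pics/w15c.png

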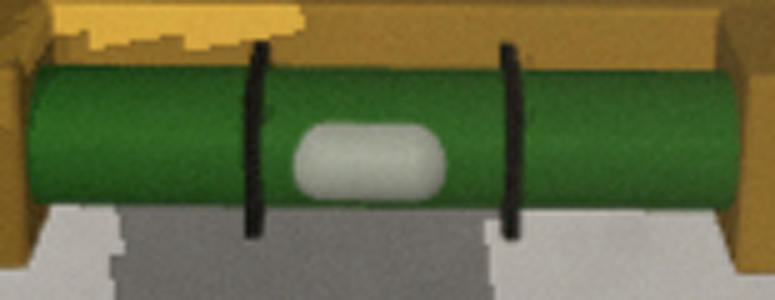

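The bubble is steady between the lines at about -1.2 mm, with the push at about 12 N. Handing in.

```bash
python3 -c "
from h import *
print(ctrl.hand_in()); stat()"
```

```text
the job is handed in; nothing more can be done
None
the job is handed in; nothing more can be done
```

I drew the smaller yellow level out of the rack, stood it on the free front strip of the hob along the long side and let go. The bubble then lay about 15 mm off centre, outside the lines. I gripped the orange foot and turned it about 74° clockwise (50° + 24°), which brought the bubble between the lines. Finally I pressed on both end parts of the level with the open fingertips and handed in while still pressing, at about 25 s.

- **Last checks:** the bubble was steady between the lines, about 1.2 mm off centre towards the -y end. The push was steady at about 12 N, slightly over the 10 N asked, and both fingertips were on the level. I saw no bystander touched.
- **Disagreements:** the wrist camera placed the foot about 8 mm further to +y than the scene and side cameras did. The fingers closed on it with a brief 14 N side force, and after that the turn went smoothly. The side force while pressing crept up to about 4 N, with no visible shift of the level.
- **Result:** the hand-in gave no verdict.

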